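Set a cheese press to two rings

ROBOT

A 6-joint arm with a two-finger parallel gripper is mounted at the origin on a cart in front of the work surface, level with it; the furniture and walls round the work are solid. World frame = base frame: x ahead of the robot, y to its left, z up, the work surface at z = 0. Lengths are in m, angles in degrees, forces in N, time in s.
With the tool pointing down it reaches from about 0.4 to 0.825 m from the base axis. Payload 7 kg.
Tool frame: the origin (TCP) lies on the centre line of the jaws, within the pads' length; the fingertips stand 19 mm ahead of it and the grasp point (between the pads) is the TCP (r.tip_extent is the distance from the TCP to the fingertips, in m); z points along the fingers, y is the line along which they close (so a half turn about z gives the same grasp; the last joint's range is limited). The gripper opens to 88 mm and grips with 3 to 60 N. Pads are 19 mm wide; open, the fingers measure 130 mm over their backs; the gripper's body (78 mm by 193 mm) begins 47 mm behind the grasp point.
Start: joints at [88.871, 20.546, 0.682, 0, -70.136, -16.507], TCP at [0.205, 0.643, 0.246] pointing down, gripper open.
Joint ranges: [-176.03, 176.03], [-82.01, 121.73], [-58.28, 71.71], [-173.87, 95.51], [-174.79, -0.11], [-173.66, 173.66]. Speed limits (degrees/s): [136.94, 136.94, 172.46, 180, 180, 180].

INTERFACE

Orientations are given as [roll, pitch, yaw] about the fixed x, y, z axes, in that order (R = Rz(yaw) Ry(pitch) Rx(roll)).
In Python, from plant import r gives the robot as it stands. The module is installed in compiled form; this text tells all that it offers.
- The arm moves only by the tool jog_arm, never from a script. Its argument "deltas" is a list that holds one entry, the list of rows, each a list of 5 numbers: the opening, from -1 (shut) to 1 (fully open), then the shift along the world's x, y, z in cm, then the turn about the world's z in rad. In form: [[[claw, dx, dy, dz, turn], ...]]. A call has 1 to 8 rows; each row shifts and turns the commanded pose from where the row before left it; what a row does not reach is not made up. A row lasts 1/8 s, in which the tool goes at most 62.5 mm and 10.7 degrees, less where a joint would pass 70% of its speed; a pose out of reach is approached as far as the arm can. A call with a gripper value outside its range is refused whole. The fingers move at their own pace and stop on an object; "force" is the grip in N (left out, the last holds). Time passes only in rows, so rows that do not move let the fingers close. It gives the time, the measured TCP pose, the force, the opening and the grip force at its end, in the units of the state.
- r.get_state(): the state, without advancing time (a new reading comes with each control period).
- r.capture(name): name is "scene" or "side" or "wrist"; returns the picture (480x640x3 uint8, blue, green, red); there is no depth.
- r.camera_info(name): a dict with "fx", "fy", "cx", "cy" (pixels), "k1" (the pictures are not rectified: a ray, as slopes to the right and down, at radius r is drawn at 1 + k1 r^2 times it, then the intrinsics apply), "view" (4x4, takes a point from world to camera coordinates). Camera axes: x right, y up, looking along -z (the intrinsics and any distortion apply to the point x, -y, -z); pixel columns grow to the right and rows downward; lengths in m; the calibration is good to about 2 mm. A picture is of the moment at which its call begins: read the wrist's pose just before it. camera_info takes no time and is no camera call; for the wrist camera it gives the pose at the moment of the call.
- r.close_job(): hands the job in; it is judged then, once.
The state is a dict: "time_s": time; "joints": joint angles; "qd": joint speeds; "joint_torque": joint torques, N m; "tcp_pos": TCP position; "eef_rot": TCP orientation; "contact_force": force on the tool from outside, world axes, zero at the start; "moment": the same for the moment, N m; "gripper_width": finger opening in m; "gripper_force": force on a finger pad.
Only numpy, scipy, OpenCV 4.12 (cv2) and the standard library are available. Lean on these libraries where they do the work, as an engineer would, in place of code of your own. Each camera call takes 0.05 s, during which the arm holds its last target. There are 200 camera calls.

TASK

Set the round white cheese mould down inside the raised ring on the press's tray, then bring the press's lever over and down onto it until exactly two of the three dark rings on the sprung stem stand clear above the bush, and let go so that the press stays set like that. Go gently near the end: the third ring must never come right out of the bush. Leave the salt and pepper jars where they stand.

Things in the scene. Friction and masses are not known exactly. Their poses are not given: they have to be found in the camera images.
- mould: Cheese mould: an upright round white plastic cup with rows of small drain holes, 60 mm outside diameter (the foot chamfered to 55 mm), 58 mm high, about 0.45 kg with the cheese; it stands loose on the counter. Origin: centre of its underside, z up. A white follower (thick disc, 48 mm diameter) sits in its mouth, its top between 8 mm below and 24 mm above the rim.
- follower_top (a point): Centre of the flat top of the follower, which the press bears on. The follower sticks in the mould until about 3.5 N bear on it (the stem then reads about 8 mm), then sinks 2 to 14 mm while the reading on the stem hardly grows, and stops when the cheese is firm; how far it sinks is different every time and cannot be seen beforehand.
- seat (a point): On the tray in the middle of the raised ring (66 mm inside diameter, 6 mm high), 22 mm above the counter: here the centre of the mould's underside belongs. x axis: level, towards the lever's pivot; y along the pivot axis; z up. The press is fixed to the counter: wooden board 246 x 150 mm, 20 mm high, with a round steel tray.
- lever_hinge (a point): On the lever's pivot axis midway between its two uprights (125 mm apart): 128 mm from seat along seat's x and 90 mm above it. The pivot is stiff (friction, about 1.3 N m): the lever stays wherever it is left.
- lever (a joint): Angle of the lever in rad: 0 level, over the tray; positive raised; 1.57 upright; above that it leans back, away from the tray, as it does at the start (1.7 to 1.9), with its top up to 0.34 m above the counter. Range -0.25 to 2.0. The press is set at roughly -0.15 to 0.15.
- grip_mid (a point): Middle of the lever's grip: a round dark wooden bar, 18 mm diameter, 108 mm long, parallel to the pivot axis, across the end of the lever's two flat steel side bars, 215 mm from the pivot axis; the space between the side bars is free to 74 mm from it. It can be pinched from above by fingers that close along seat's x, and turns between the pads.
- bush_top (a point): Centre of the top edge of the bush, a steel tube 27 mm diameter in the lever's cross beam, 125 mm from the pivot axis, its top 20 mm above the lever's middle plane (on the upper side when the lever is down). Axes as seat's when the lever is level (they turn with the lever); z runs along the stem, upward when the lever is down.
- stem: Sprung 11 mm rod through the bush, with a 25 mm domed foot 52 mm below the lever's middle plane. Pressed, it rises out of the bush against a 400 N/m spring. Below its steel cap are three dark rings, 3 mm thick, hidden when the spring is free; their middles reach the bush's top edge at 8, 16, 24 mm of travel. Origin: on its axis, 20 mm below that edge when free.
- second_ring (a point): Middle of the second ring on the stem: 16 mm below bush_top along bush_top's z when the spring is free, level with it at 16 mm of travel; with two rings clear and the third hidden it stands about 4 mm above (20 mm of travel).
- salt: Bystander: spice jar with a dark cap, 41 mm diameter, 105 mm high, loose. Origin: centre of its underside.
- pepper: Bystander: spice jar with a dark cap, 44 mm diameter, 105 mm high, loose. Origin: centre of its underside.

How it is judged:
By the outcome, as a careful person would: the job done as asked, in the order asked, and still so for the second after the job is handed in, with the robot touching nothing.
It also fails if it takes over 72 s, if anything falls off the work surface, if the arm or the gripper's body presses on something with over 40 N, if the wrist force passes 120 N, or if a joint passes its speed limit or range.

## Working session

There is one attempt and no reset: what is moved stays moved. The work goes in short steps, Python scripts to look and compute and a tool call to move; the robot and the scene stay as the last step left them, time stands still between calls to the robot, and variables do not carry over. Pictures are saved under pics/ and viewed, at most 10 in all, crops included, and the job is handed in when it is done.

Besides the shell and the picture viewer there is one more tool, called after ">>>" as name(argument=value, ...) on one line, values as JSON. jog_arm: Moves the arm, as the interface text tells. Its arguments: {"type":"object","properties":{"deltas":{"type":"array"},"force":{"type":"number"}},"required":["deltas"]}

```bash
mkdir -p pics; cat > h.py <<'E'
import numpy as np, cv2
from plant import r
def ray(n,u,v,ci=None):
    c=ci or r.camera_info(n); V=np.array(c["view"])
    xd=np.array([(u-c["cx"])/c["fx"],(v-c["cy"])/c["fy"]]); x=xd.copy()
    for _ in range(20): x=xd/(1+c["k1"]*(x@x))
    R=V[:3,:3]; o=-R.T@V[:3,3]; d=R.T@np.array([x[0],-x[1],-1]); return o,d/np.linalg.norm(d)
def plane(n,u,v,z,ci=None):
    o,d=ray(n,u,v,ci); return o+d*(z-o[2])/d[2]
def proj(n,p,ci=None):
    c=ci or r.camera_info(n); V=np.array(c["view"]); q=V[:3,:3]@np.array(p)+V[:3,3]
    x=np.array([q[0],-q[1]])/-q[2]; x=x*(1+c["k1"]*(x@x)); return np.array([x[0]*c["fx"]+c["cx"],x[1]*c["fy"]+c["cy"]])
def tri(o1,d1,o2,d2):
    A=np.stack([d1,-d2],1); t=np.linalg.lstsq(A,o2-o1,rcond=None)[0]
    a,b=o1+d1*t[0],o2+d2*t[1]; return (a+b)/2,np.linalg.norm(a-b)
E
python3 - <<'E'
from h import *
s=r.get_state(); print(s)
for n in("scene","side","wrist"):
    i=r.camera_info(n); V=np.array(i["view"]); print(n,i["fx"],i["k1"],-V[:3,:3].T@V[:3,3],-V[2,:3])
    cv2.imwrite(f"pics/{n}0.png",r.capture(n))
E
```

```text
{'time_s': 0.0, 'joints': array([ 8.88722529e+01,  2.05917229e+01,  6.33926961e-01, -2.02428189e-02,
       -7.01355760e+01, -1.65060807e+01]), 'qd': array([ 0.06576499,  0.00463154, -0.02857138, -0.05860666, -0.06858797,
        0.04171897]), 'joint_torque': array([-1.03976232e-03, -5.82718384e+01,  2.93053150e+01,  6.99693024e+00,
        6.76166557e-03, -1.65766774e-04]), 'tcp_pos': array([0.20437238, 0.64283866, 0.24462019]), 'eef_rot': array([ 1.79905069e+02, -8.28587445e-03, -1.76407149e+01]), 'contact_force': array([-0.40451253,  0.38061797, -0.47658635]), 'moment': array([-0.01494521, -0.06301959,  0.0110671 ]), 'gripper_force': 0.0, 'gripper_width': 0.08772708069403602}
scene 434.96687232632297 0.012454685888501195 [-0.08790127 -0.69280502  0.52841046] [ 0.57774861  0.6955595  -0.42708726]
side 539.9020972014591 0.051791806119283634 [0.26924275 0.60926427 0.88107696] [ 0.22479927 -0.60765793 -0.76171985]
wrist 348.43118150459907 -0.0461102668542317 [0.28028355 0.6191543  0.38426591] [-0.28005181  0.0879093  -0.95595133]
```

View pics/scene0.png

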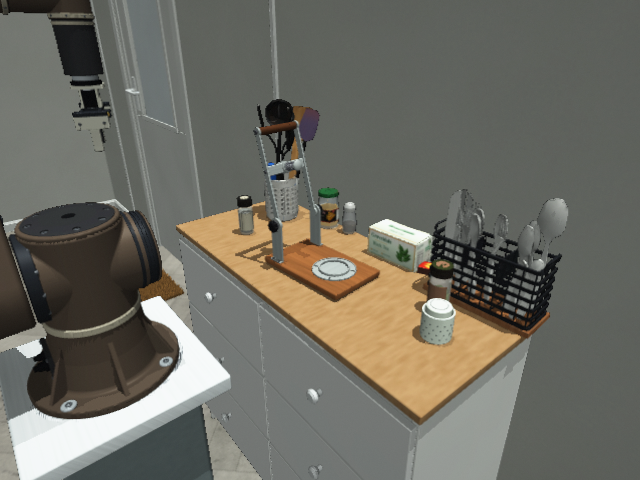

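View pics/side0.png

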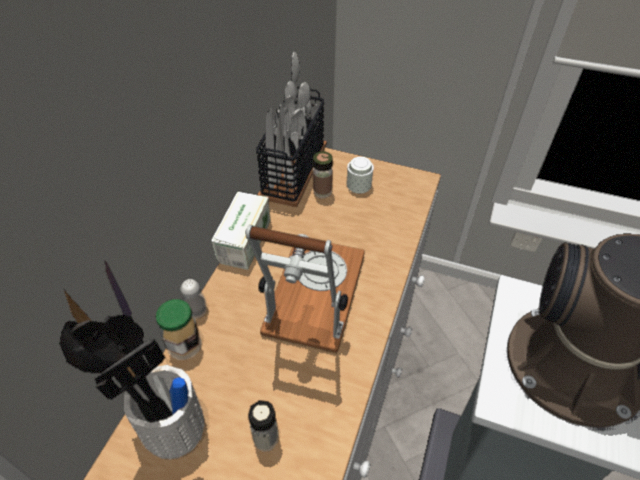

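Scene view: mould at (437,322), dark-capped jar just behind it at (440,285), ring at (334,268), grip bar (258,131)–(297,124), other jar at (246,215). Side view: mould (360,175), jar (322,172), ring (324,270), grip (250,233)–(328,244). Next I take enlarged crops.

```bash
python3 - <<'E'
from h import *
a=cv2.imread("pics/scene0.png");b=cv2.imread("pics/side0.png")
def c(im,x,y,w,h): return cv2.resize(im[y:y+h,x:x+w],(400,300),interpolation=cv2.INTER_CUBIC)
o=np.vstack([np.hstack([c(a,400,255,100,100*3//4+15-15),c(b,300,145,80,60)]),np.hstack([c(a,250,115,140,105+0),c(b,230,215,140,105)])])
cv2.imwrite("pics/c1.png",o)
# ring ellipse fits: bright low-sat pixels near the ring
for n,im,(x0,y0,x1,y1),z in(("scene",a,(305,250,365,290),.028),("side",b,(298,245,352,296),.028)):
    pass
    hsv=cv2.cvtColor(im,cv2.COLOR_BGR2HSV); m=((hsv[...,1]<60)&(hsv[...,2]>90)).astype(np.uint8)
    mm=np.zeros_like(m); mm[y0:y1,x0:x1]=m[y0:y1,x0:x1]
    cs,_=cv2.findContours(mm,cv2.RETR_EXTERNAL,cv2.CHAIN_APPROX_NONE); k=max(cs,key=len)
    e=cv2.fitEllipse(cv2.convexHull(k)); print(n,e,plane(n,*e[0],.022))
# mould silhouettes
for n,im,(x0,y0,x1,y1) in(("scene",a,(410,290,465,350)),("side",b,(342,150,380,200))):
    hsv=cv2.cvtColor(im,cv2.COLOR_BGR2HSV); m=((hsv[...,1]<45)&(hsv[...,2]>100)).astype(np.uint8)
    mm=np.zeros_like(m); mm[y0:y1,x0:x1]=m[y0:y1,x0:x1]
    cs,_=cv2.findContours(mm,cv2.RETR_EXTERNAL,cv2.CHAIN_APPROX_NONE); k=max(cs,key=cv2.contourArea); print(n,cv2.boundingRect(k),cv2.minAreaRect(k))
E
```

```text
scene ((333.69769287109375, 268.6688537597656), (23.341415405273438, 44.61848831176758), 90.77182006835938) [ 0.491302   -0.02804516  0.022     ]
side ((318.9752502441406, 266.3324279785156), (46.81379699707031, 57.12715530395508), 107.27320098876953) [ 0.49925585 -0.03178285  0.022     ]
scene (421, 297, 35, 48) ((438.0502624511719, 320.29376220703125), (33.26280212402344, 47.37556076049805), 2.38594388961792)
side (342, 150, 38, 43) ((360.5, 171.0), (42.0, 37.0), 90.0)
```

View pics/c1.png

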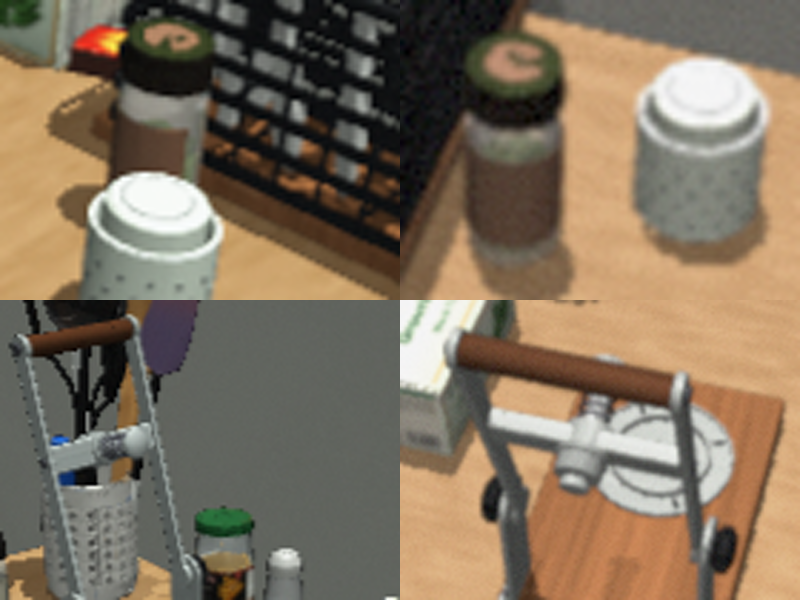

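```bash
python3 - <<'E'
from h import *
T=lambda a,b: tri(*ray("scene",*a),*ray("side",*b))
print("fol",T((440,305.7),(361,162.6)))
P={}
for k,a,b in(("g1",(257,130.7),(328.7,245.8)),("g2",(296.6,123.7),(249.3,232.5)),("knob",(275,227),(342.7,301.8))): P[k]=T(a,b); print(k,P[k])
d=P["g2"][0]-P["g1"][0]; print("grip yaw",np.degrees(np.arctan2(d[1],d[0])),np.linalg.norm(d), (P["g2"][0]+P["g1"][0])/2)
print("mouldrim",plane("scene",438.6,311,.058),plane("side",360.4,167.5,.058))
# orange-brown board mask
for n in("scene","side"):
    im=cv2.imread(f"pics/{n}0.png"); hsv=cv2.cvtColor(im,cv2.COLOR_BGR2HSV).astype(int)
    # board: redder/more saturated than counter
    for p in ([(300,255),(350,280),(300,300),(250,250)] if n=="scene" else [(300,310),(355,260),(385,290),(310,360)]): print(n,p,hsv[p[1],p[0]])
for nm,a,b in(("saltcap",(245,200),(262,412)),("pepcap",(441.5,265),(323,157))): print(nm,T(a,b))
print("ring inner/outer side", plane("side",324,270,.022), plane("scene",334,268,.028))
for q in((365,247),(335,347),(264,335)): print(plane("side",*q,.02))
E
```

```text
fol (array([ 0.5005223 , -0.31513226,  0.06707008]), np.float64(0.0005699972525638752))
g1 (array([0.41892769, 0.1535597 , 0.32167419]), np.float64(0.0003590139983081577))
g2 (array([0.53424969, 0.16476374, 0.31937441]), np.float64(0.005072838691778119))
knob (array([0.41184674, 0.09191352, 0.10920744]), np.float64(0.0024179101081605436))
grip yaw 5.549117742076975 0.11588780123008707 [0.47658869 0.15916172 0.3205243 ]
mouldrim [ 0.49664103 -0.31642013  0.058     ] [ 0.49913633 -0.30845325  0.058     ]
scene (300, 255) [ 13 168 181]
scene (350, 280) [ 13 167 176]
scene (300, 300) [ 18 113 207]
scene (250, 250) [ 16 128 106]
side (300, 310) [ 12 143 198]
side (355, 260) [ 13 148 178]
side (385, 290) [ 15 106 219]
side (310, 360) [ 16 107 126]
saltcap (array([0.4640451 , 0.31738171, 0.0981602 ]), np.float64(0.0001449075088731719))
pepcap (array([ 0.57282199, -0.26091   ,  0.10405333]), np.float64(0.00209149348670251))
ring inner/outer side [ 0.48651446 -0.02640235  0.022     ] [ 0.48699418 -0.03402906  0.028     ]
[ 0.42691387 -0.11500846  0.02      ]
[0.4091281 0.1314762 0.02     ]
[0.53973504 0.15271083 0.02      ]
```

>>> jog_arm(deltas=[[[1, 0, -1, 6, 0.15], [1, 0, -1, 6, 0.15], [1, 0.5, -1, 6, 0.15], [1, 4.5, -4, 0, 0.15], [1, 4.5, -4, 0, 0.15], [1, 4.5, -4, 0, 0.15], [1, 4.5, -4, 0, 0], [1, 4.5, -4, 0, 0]]])

```text
time_s: 1.15
tcp_pos: [0.4355, 0.4117, 0.4255]
eef_rot: [-180.0, 0.0, 34.0]
contact_force: [0.1, 0.7, 0.3]
gripper_width: 0.088
gripper_force: 0.0
```

>>> jog_arm(deltas=[[[1, 0.4, -6, 0, 0], [1, 0.4, -6, 0, 0], [1, 0.4, -6, 0, 0], [1, 0.4, -6, 0, 0], [1, 0.4, -6, 0, 0], [1, 0.4, -6, 0, 0], [1, 0.4, -6, 0, 0], [1, 0, -1, 0, 0]]])

```text
time_s: 2.15
tcp_pos: [0.4621, -0.0198, 0.4257]
eef_rot: [180.0, 0.0, 33.7]
contact_force: [0.9, 0.3, -0.0]
gripper_width: 0.0877
gripper_force: 0.0
```

```bash
python3 - <<'E'
from h import *
import pickle
i=r.camera_info("wrist"); im=r.capture("wrist"); cv2.imwrite("pics/w1.png",im); pickle.dump(i,open("w1.p","wb"))
s=r.get_state(); print(s["tcp_pos"],s["eef_rot"],s["time_s"]); print(proj("wrist",(.489,-.03,.022),i))
E
```

```text
[ 0.46213676 -0.01915504  0.42557123] [1.79994159e+02 8.11040736e-03 3.37422355e+01] 2.2
[333.03639466 181.0110928 ]
```

View pics/w1.png

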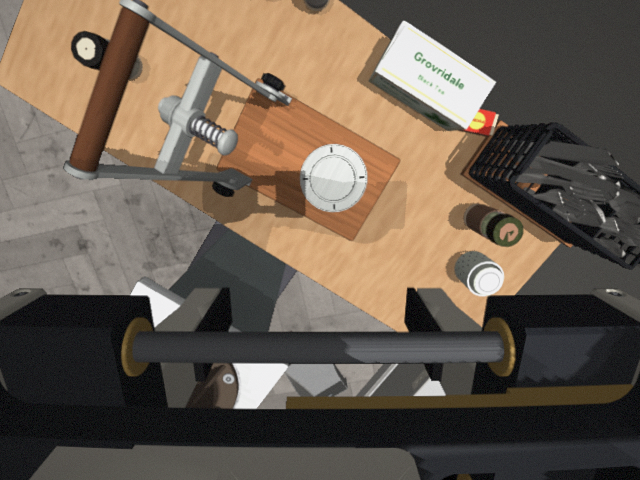

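The wrist view shows the ring at about (334,178), pivot knobs at (272,82) and (223,188), the mould's follower at (485,278) and the neighbouring jar at (505,230). I'll fit these.

```bash
python3 - <<'E'
from h import *
import pickle
i=pickle.load(open("w1.p","rb")); im=cv2.imread("pics/w1.png"); hsv=cv2.cvtColor(im,cv2.COLOR_BGR2HSV)
W=lambda u,v,z: plane("wrist",u,v,z,i)
m=((hsv[...,1]<60)&(hsv[...,2]>110)).astype(np.uint8); mm=np.zeros_like(m); mm[138:218,295:375]=m[138:218,295:375]
cs,_=cv2.findContours(mm,cv2.RETR_EXTERNAL,cv2.CHAIN_APPROX_NONE); e=cv2.fitEllipse(cv2.convexHull(max(cs,key=cv2.contourArea))); print("tray",e,W(*e[0],.022))
# dark inner ring circle
g=cv2.cvtColor(im,cv2.COLOR_BGR2GRAY)
c=cv2.HoughCircles(cv2.resize(g[135:220,290:380],None,fx=4,fy=4,interpolation=3),cv2.HOUGH_GRADIENT,1,4,param1=80,param2=20,minRadius=80,maxRadius=150)
if c is not None:
  for q in c[0][:4]: u,v=290+q[0]/4,135+q[1]/4; print("hough",u,v,q[2]/4,W(u,v,.025))
k=[W(272,82,.112),W(223,188,.112)]; d=k[0]-k[1]; print("pivot mid",(k[0]+k[1])/2,np.degrees(np.arctan2(d[1],d[0])),np.linalg.norm(d))
a,b=W(400,158,.02),W(356,240,.02); d=a-b;print("board end",a,b,np.degrees(np.arctan2(d[1],d[0])),np.linalg.norm(d),(a+b)/2)
w=ray("wrist",485,278,i)
print("fol",tri(*ray("scene",440,305.7),*w),tri(*ray("side",361,162.6),*w))
g1,g2=(82,168),(135,10)
G=[tri(*ray("scene",257,130.7),*ray("wrist",*g1,i)),tri(*ray("scene",296.6,123.7),*ray("wrist",*g2,i)),tri(*ray("side",328.7,245.8),*ray("wrist",*g1,i)),tri(*ray("side",249.3,232.5),*ray("wrist",*g2,i))]
for q in G: print(q)
cv2.imwrite("pics/w1c.png",cv2.resize(im[130:225,280:405],(750,570),interpolation=3))
E
```

```text
tray ((333.3028259277344, 177.60040283203125), (66.75392150878906, 68.19172668457031), 7.834437847137451) [ 0.49354041 -0.02739541  0.022     ]
hough 333.375 178.375 33.7 [ 0.49282131 -0.02786294  0.025     ]
hough 334.375 177.375 33.6 [ 0.49492639 -0.02828118  0.025     ]
hough 334.375 178.375 33.45 [ 0.49367257 -0.02913975  0.025     ]
hough 333.625 179.375 33.475 [ 0.4917779  -0.02904129  0.025     ]
pivot mid [0.48086582 0.10007366 0.112     ] 5.4084089880059185 0.14436449821187453
board end [ 0.57463706 -0.09559138  0.02      ] [ 0.43091049 -0.11519353  0.02      ] 7.766371360593555 0.1450571287565677 [ 0.50277378 -0.10539245  0.02      ]
fol (array([ 0.5024177 , -0.31142596,  0.06356982]), np.float64(0.005127414330101007)) (array([ 0.49951364, -0.3034837 ,  0.07500371]), np.float64(0.004737238102122092))
(array([0.42024189, 0.15348997, 0.32092765]), np.float64(0.0024511098173619537))
(array([0.53201719, 0.16137608, 0.32245088]), np.float64(0.003812421598281894))
(array([0.42000832, 0.15271619, 0.31983271]), np.float64(0.0018014171792840128))
(array([0.53148669, 0.16574258, 0.31807286]), np.float64(0.0016974788331022817))
```

View pics/w1c.png

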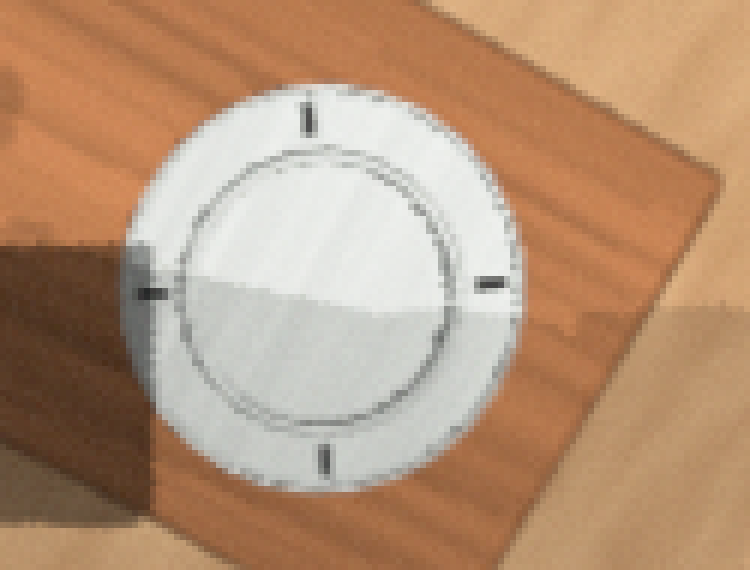

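Ring centre at about (333.2,178.3), midway between the four ticks, so the seat is near (0.493,-0.028) with its x axis at about 96°. Next, over the mould for a closer measurement.

>>> jog_arm(deltas=[[[1, 0.7, -5, -3, 0], [1, 0.7, -5, -3, 0], [1, 0.7, -5, -3, 0], [1, 0.7, -5, -3, 0], [1, 0.5, -5, -3, 0], [1, 0.5, -4.1, -3, 0], [1, 0, 0, -3, 0], [1, 0, 0, 0, 0]]])

```text
time_s: 3.2
tcp_pos: [0.4996, -0.3066, 0.2128]
eef_rot: [-179.7, 0.2, 33.9]
contact_force: [-0.3, -0.2, 0.9]
gripper_width: 0.0877
gripper_force: 0.0
```

```bash
python3 - <<'E'
from h import *
import pickle
i=r.camera_info("wrist"); im=r.capture("wrist"); cv2.imwrite("pics/w2.png",im); pickle.dump(i,open("w2.p","wb"))
s=r.get_state(); print(s["tcp_pos"],s["eef_rot"],s["time_s"])
for p in((.5,-.31,.058),(.5,-.31,.068),(.573,-.261,.105)): print(proj("wrist",p,i))
E
```

```text
[ 0.50061865 -0.30689102  0.21493859] [-1.79904863e+02  9.76465707e-02  3.39827418e+01] 3.25
[322.47008291 234.74078591]
[322.57385013 237.90363461]
[323.58294733 127.96744869]
```

View pics/w2.png

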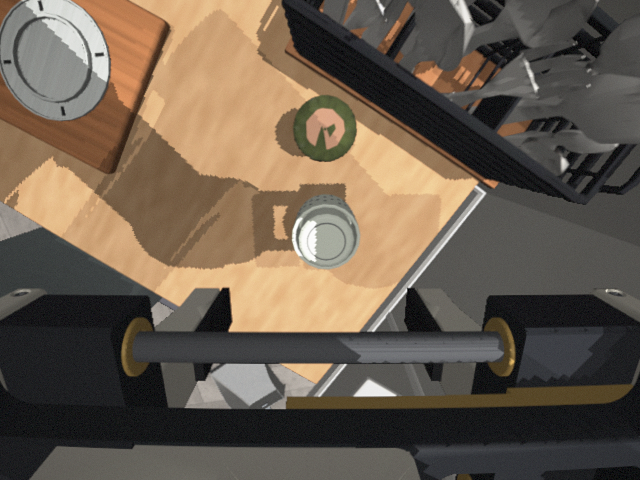

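The mould's follower sits at (326,239), rim spanning x 292–361, and the jar cap at (324,128) is clear of the finger line. That puts the mould near (0.502,-0.313). Descend and grip.

>>> jog_arm(deltas=[[[1, 0.15, -0.6, -4, 0], [1, 0, 0, -5, 0], [1, 0, 0, -4, 0], [1, 0, 0, -2.5, 0], [1, 0, 0, -1.4, 0], [-0.2, 0, 0, 0, 0], [-0.2, 0, 0, 0, 0], [-0.2, 0, 0, 0, 0]]], force=25)

```text
time_s: 4.25
tcp_pos: [0.5027, -0.3138, 0.0479]
eef_rot: [179.9, -0.1, 33.9]
contact_force: [-2.4, 3.3, 1.7]
gripper_width: 0.0632
gripper_force: 1.7
```

>>> jog_arm(deltas=[[[-0.2, 0, 0, 0, 0], [-0.2, 0, 0, 0, 0], [-0.2, 0, 0, 0, 0]]])

```text
time_s: 4.62
tcp_pos: [0.5022, -0.3136, 0.0477]
eef_rot: [180.0, -0.0, 33.9]
contact_force: [-1.8, 3.5, 6.6]
gripper_width: 0.0603
gripper_force: 25.0
```

>>> jog_arm(deltas=[[[-0.2, 0, 0, 3, 0], [-0.2, 0, 0, 5, 0], [-0.2, 0, 4, 3, 0], [-0.2, -0.3, 5.5, 0, 0], [-0.2, -0.3, 5.5, 0, 0], [-0.2, -0.3, 5.5, 0, 0], [-0.2, 0, 5, 0, 0], [-0.2, 0, 3, 0, 0]]])

```text
time_s: 5.62
tcp_pos: [0.4924, -0.0268, 0.1566]
eef_rot: [-180.0, -0.0, 34.0]
contact_force: [1.0, -1.3, -4.7]
gripper_width: 0.0601
gripper_force: 25.0
```

```bash
python3 - <<'E'
from h import *
import pickle
i=r.camera_info("wrist"); im=r.capture("wrist"); cv2.imwrite("pics/w3.png",im); pickle.dump(i,open("w3.p","wb"))
cv2.imwrite("pics/s3.png",r.capture("scene"));cv2.imwrite("pics/d3.png",r.capture("side"))
s=r.get_state(); t=s["tcp_pos"]; print(t,s["eef_rot"],s["time_s"],s["gripper_width"],s["contact_force"])
c=t-[0,0,.0477]; print([proj("wrist",c+[0,0,z],i).round(1) for z in(.058,.068)],[proj(n,c+[0,0,.068]).round(1) for n in("scene","side")])
p=cv2.imread("pics/s3.png"); q=proj("scene",c+[0,0,.03]).astype(int); q2=proj("side",c+[0,0,.05]).astype(int)
S=p[q[1]-50:q[1]+40,q[0]-60:q[0]+60]; D=cv2.imread("pics/d3.png")[q2[1]-60:q2[1]+60,q2[0]-80:q2[0]+80]
cv2.imwrite("pics/c3.png",np.vstack([np.hstack([cv2.resize(S,(400,300)),cv2.resize(D,(400,300))]),np.hstack([cv2.resize(im[150:330,200:440],(400,300)),np.zeros((300,400,3),np.uint8)])])); print(q,q2)
E
```

```text
[ 0.49262815 -0.02747792  0.15654984] [-1.79977288e+02 -5.62900086e-03  3.40611065e+01] 5.775 0.06051453327777543 [-0.00849787 -0.39092334 -5.40192284]
[array([320.6, 336.1]), array([320.8, 349.7])] [array([334.6, 206.6]), array([321.9, 215.7])]
[334 222] [321 222]
```

View pics/c3.png

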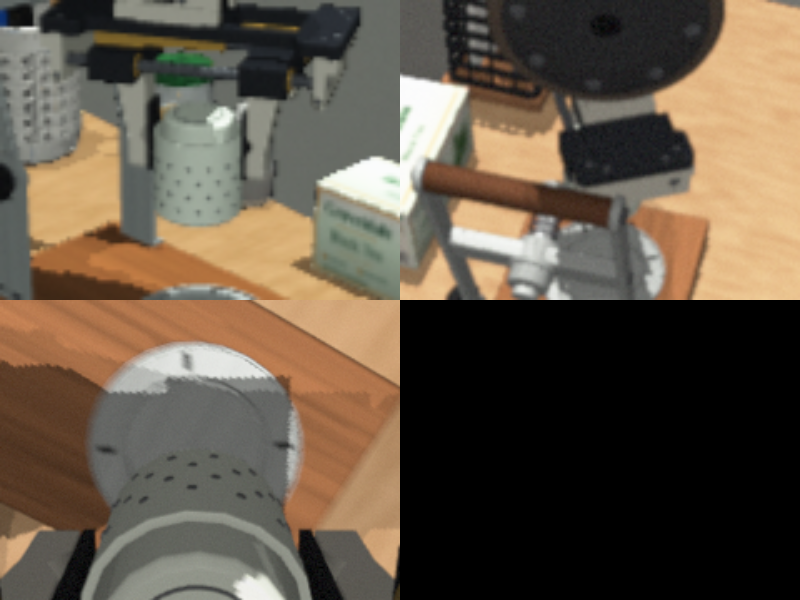

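```bash
python3 - <<'E'
from h import *
import pickle
i=pickle.load(open("w3.p","rb")); c=np.array([.4926,-.0272,.1566-.0477]); a=np.radians(34); u=np.array([np.cos(a),np.sin(a),0])
for e in(-.004,-.002,0,.002,.004): print(e,proj("wrist",c+u*(.03+e)+[0,0,.058],i).round(1),proj("wrist",c+u*(.0+e)+[0,0,.058],i).round(1))
print("seat proj",proj("wrist",(.493,-.0278,.022),i), plane("wrist",200+(185-0+0)/1.667,150+ (445-300)/1.667,.022,i))
E
```

```text
-0.004 [320.1 279. ] [320.  344.1]
-0.002 [320.1 274.4] [320. 340.]
0 [320.1 269.7] [320.  335.9]
0.002 [320.1 265. ] [320.  331.8]
0.004 [320.1 260.2] [320.  327.6]
seat proj [319.78947082 240.1999357 ] [ 0.49124848 -0.02029328  0.022     ]
```

The held mould sits about 3 mm toward the camera from the jaw centre (rim's far edge at (317,277) against 270 predicted); the ring is at (317.6,238). I'll correct for that and lower to just above the ring.

>>> jog_arm(deltas=[[[-0.2, 0.3, 0.15, -2, 0], [-0.2, 0, 0, -3, 0], [-0.2, 0, 0, -2, 0], [-0.2, 0, 0, -0.8, 0], [-0.2, 0, 0, -0.3, 0], [-0.2, 0, 0, -0.2, 0], [-0.2, 0, 0, 0, 0]]])

```text
time_s: 6.65
tcp_pos: [0.4963, -0.0272, 0.0741]
eef_rot: [180.0, -0.1, 33.9]
contact_force: [-0.1, -0.3, -4.3]
gripper_width: 0.0602
gripper_force: 25.0
```

>>> jog_arm(deltas=[[[-0.2, 0, 0, -0.2, 0], [-0.2, 0, 0, -0.1, 0], [-0.2, 0, 0, 0, 0]]])

```text
time_s: 7.02
tcp_pos: [0.496, -0.0272, 0.0706]
eef_rot: [-180.0, 0.0, 33.9]
contact_force: [0.2, 0.2, -4.2]
gripper_width: 0.06
gripper_force: 25.0
```

>>> jog_arm(deltas=[[[-0.2, 0, 0, -0.1, 0], [-0.2, 0, 0, 0, 0], [0.3, 0, 0, 0, 0], [1, 0, 0, 0, 0], [1, 0, 0, 0, 0], [1, 0, 0, 0, 0]]])

```text
time_s: 7.78
tcp_pos: [0.4963, -0.0272, 0.0697]
eef_rot: [180.0, -0.0, 33.9]
contact_force: [-0.1, 0.1, 0.6]
gripper_width: 0.084
gripper_force: 0.0
```

```bash
python3 - <<'E'
from h import *
s=r.get_state(); print(s["tcp_pos"],s["gripper_width"],s["contact_force"])
E
```

```text
[ 0.49627286 -0.02718797  0.06971899] 0.08403972691451583 [-0.11757398  0.13100136  0.56958267]
```

>>> jog_arm(deltas=[[[1, 0, 0, 3, 0], [1, 0, 0, 6, 0], [1, 0, 0, 6, -0.1], [1, 0, 0, 6, -0.13], [1, 0, 0, 6, -0.13], [1, 0, 0, 5, -0.13], [1, 0, 0, 2, 0], [1, 0, 0, 0, 0]]])

```text
time_s: 8.78
tcp_pos: [0.4965, -0.0272, 0.4112]
eef_rot: [-180.0, -0.2, 5.9]
contact_force: [-0.5, -0.7, -1.1]
gripper_width: 0.0872
gripper_force: 0.0
```

```bash
python3 - <<'E'
from h import *
import pickle
i=r.camera_info("wrist"); im=r.capture("wrist"); cv2.imwrite("pics/w4.png",im); pickle.dump(i,open("w4.p","wb"))
a=r.capture("scene");b=r.capture("side"); cv2.imwrite("pics/s4.png",a);cv2.imwrite("pics/d4.png",b)
s=r.get_state(); print(s["tcp_pos"],s["eef_rot"],s["time_s"])
q=proj("wrist",(.493,-.028,.08),i).astype(int);p=proj("scene",(.493,-.028,.05)).astype(int); print(q,p)
im2=cv2.resize(im,(480,360)); x0=max(q[0]-60,0);y0=max(q[1]-45,0)
R=np.vstack([cv2.resize(im[y0:y0+90,x0:x0+120],(320,240)),cv2.resize(a[p[1]-45:p[1]+45,p[0]-60:p[0]+60],(320,240))])
cv2.imwrite("pics/c4.png",np.hstack([cv2.copyMakeBorder(im2,0,120,0,0,0),R])); print(x0,y0)
E
```

```text
[ 0.49555459 -0.02724751  0.40835442] [-1.79998805e+02  1.02589019e-01  5.85887303e+00] 8.925
[318 203] [334 257]
258 158
```

View pics/c4.png

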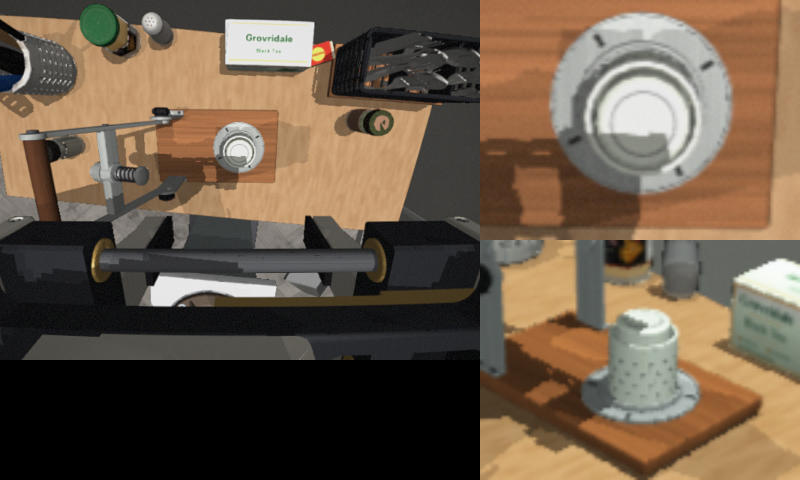

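The mould stands upright inside the ring (wrist crop concentric; scene crop shows it seated). Checking where the tall utensils are before going to the grip.

```bash
python3 - <<'E'
from h import *
T=lambda a,b: tri(*ray("scene",*a),*ray("side",*b))
print("ladle",T((280,110),(95,340)),"purple",T((313,110),(108,265)),"wood",T((300,112),(68,292)),"crock",T((283,182),(165,390)))
E
```

```text
ladle (array([0.6359333 , 0.38231263, 0.31354665]), np.float64(0.0028952551819799235)) purple (array([0.68112304, 0.28457997, 0.32170886]), np.float64(0.0012030029319463002)) wood (array([0.69195168, 0.34450419, 0.31615269]), np.float64(0.024225996168458205)) crock (array([0.61102824, 0.3419928 , 0.11338678]), np.float64(0.0028046472262593936))
```

>>> jog_arm(deltas=[[[1, -0.4, 4, 0, 0], [1, -0.4, 5, 0, 0], [1, -0.4, 5, 0, 0], [1, -0.4, 3, 0, 0], [1, -0.3, 1.5, 0, 0], [1, 0, 0, 0, 0]]])

```text
time_s: 9.68
tcp_pos: [0.4767, 0.1582, 0.4087]
eef_rot: [180.0, 0.1, 5.9]
contact_force: [-0.9, 0.7, -0.2]
gripper_width: 0.0878
gripper_force: 0.0
```

>>> jog_arm(deltas=[[[1, 0, 0, -4, 0], [1, 0, 0, -3, 0], [1, 0, 0, -1.2, 0], [-0.8, 0, 0, 0, 0], [-0.8, 0, 0, 0, 0], [-0.8, 0, 0, 0, 0], [-0.8, 0, 0, 0, 0], [-0.8, 0, 0, 0, 0]]], force=20)

```text
time_s: 10.68
tcp_pos: [0.477, 0.1578, 0.3278]
eef_rot: [-180.0, -0.0, 5.9]
contact_force: [0.4, -1.1, -0.0]
gripper_width: 0.0431
gripper_force: 0.0
```

>>> jog_arm(deltas=[[[-0.8, 0, 0, 0, 0], [-0.8, 0, 0, 0, 0], [-0.8, 0, 0, 0, 0]]])

```text
time_s: 11.05
tcp_pos: [0.477, 0.1583, 0.3276]
eef_rot: [-179.9, -0.0, 5.9]
contact_force: [-1.8, 2.9, 0.1]
gripper_width: 0.0172
gripper_force: 20.0
```

```bash
python3 - <<'E'
from h import *
th=np.r_[1.846,1.8,1.65,1.5,1.35,1.2,1.05,.95,.9,.85,.75,.65,.55,.47,.42]
s=.215*np.c_[np.cos(th),np.sin(th)]; d=np.diff(s,axis=0)*100
for t,(h,v) in zip(th[1:],d): print(t,round(-.101*h,2),round(.995*h,2),round(v,2))
print(s[8],s[-1])
E
```

```text
1.8 -0.1 0.95 0.25
1.65 -0.32 3.17 0.49
1.5 -0.33 3.21 0.01
1.35 -0.32 3.17 -0.47
1.2 -0.31 3.07 -0.94
1.05 -0.29 2.89 -1.39
0.95 -0.18 1.8 -1.16
0.9 -0.09 0.85 -0.65
0.85 -0.08 0.82 -0.69
0.75 -0.16 1.53 -1.5
0.65 -0.14 1.38 -1.64
0.55 -0.12 1.21 -1.77
0.47 -0.08 0.84 -1.5
0.42 -0.05 0.46 -0.97
[0.13364614 0.16841529] [0.19631412 0.0876685 ]
```

>>> jog_arm(deltas=[[[-0.8, 0.1, -0.95, 0.25, 0], [-0.8, 0.32, -3.17, 0.49, 0], [-0.8, 0.33, -3.21, 0.01, 0], [-0.8, 0.32, -3.17, -0.47, 0], [-0.8, 0.31, -3.07, -0.94, 0], [-0.8, 0.29, -2.89, -1.39, 0], [-0.8, 0.18, -1.8, -1.16, 0], [-0.8, 0.09, -0.85, -0.65, 0]]])

```text
time_s: 12.05
tcp_pos: [0.4958, -0.0339, 0.2886]
eef_rot: [-180.0, 0.1, 5.8]
contact_force: [-5.2, 5.5, 3.8]
gripper_width: 0.0172
gripper_force: 20.0
```

>>> jog_arm(deltas=[[[-0.8, 0, 0, 0, 0]]])

```text
time_s: 12.18
tcp_pos: [0.4958, -0.0343, 0.2882]
eef_rot: [179.9, 0.1, 5.8]
contact_force: [-0.2, -5.9, -4.9]
gripper_width: 0.017
gripper_force: 20.0
```

>>> jog_arm(deltas=[[[-0.8, 0.08, -0.82, -0.69, 0], [-0.8, 0.16, -1.53, -1.5, 0], [-0.8, 0.14, -1.38, -1.64, 0], [-0.8, 0.12, -1.21, -1.77, 0], [-0.8, 0.08, -0.84, -1.5, 0], [-0.8, 0.05, -0.46, -0.97, 0], [-0.8, 0, 0, 0, 0], [-0.8, 0, 0, 0, 0]]])

```text
time_s: 13.18
tcp_pos: [0.5022, -0.0955, 0.2075]
eef_rot: [-180.0, 0.1, 5.9]
contact_force: [-0.2, -0.1, -9.2]
gripper_width: 0.0176
gripper_force: 20.0
```

```bash
python3 - <<'E'
from h import *
s=r.get_state(); print(s["tcp_pos"],s["contact_force"])
a=r.capture("scene");b=r.capture("side"); cv2.imwrite("pics/s5.png",a);cv2.imwrite("pics/d5.png",b)
cv2.imwrite("pics/c5.png",np.hstack([cv2.resize(a[160:310,250:400],(400,400)),cv2.resize(b[160:310,240:390],(400,400))]))
E
```

```text
[ 0.50218278 -0.09547799  0.20754391] [-0.21445788 -0.13640437 -9.17060296]
```

View pics/c5.png

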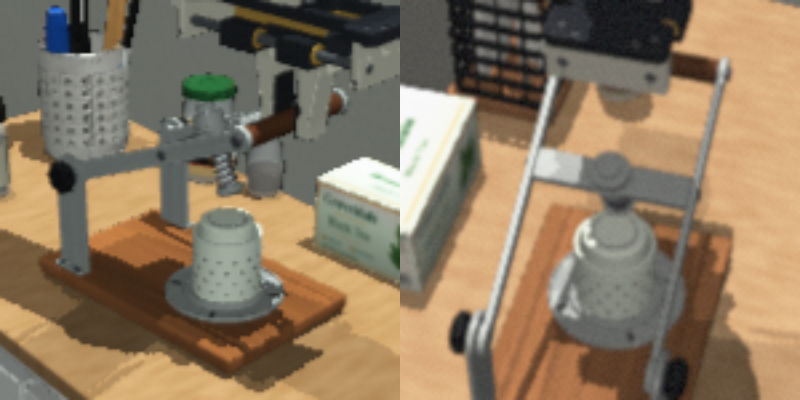

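Lever is at about 0.42 rad, the foot still clear of the seated mould. I'll release, shut the fingers, and press the bar from above with the fingertips, keeping the gripper body well above the stem.

>>> jog_arm(deltas=[[[0, 0, 0, 0, 0], [0.2, 0, 0, 0, 0], [0.2, 0, 0, 0, 0], [0.2, 0, 0, 3, 0], [-0.5, 0, 0, 2, 0], [-1, 0, 0, 0, 0], [-1, 0, 0, 0, 0], [-1, 0, 0, 0, 0]]])

```text
time_s: 14.28
tcp_pos: [0.5023, -0.0958, 0.2575]
eef_rot: [180.0, 0.1, 5.9]
contact_force: [-0.3, 0.0, -0.4]
gripper_width: 0.0182
gripper_force: 0.0
```

>>> jog_arm(deltas=[[[-1, 0, 0, 0, 0], [-1, 0, -0.2, -1, 0], [-1, 0, 0, -1, 0], [-1, 0, 0, -0.5, 0], [-1, 0, 0, 0, 0]]])

```text
time_s: 14.9
tcp_pos: [0.5025, -0.0978, 0.2326]
eef_rot: [180.0, 0.1, 5.9]
contact_force: [0.2, -0.0, -0.3]
gripper_width: 0.0004
gripper_force: 0.0
```

>>> jog_arm(deltas=[[[-1, 0, 0, -0.5, 0], [-1, 0, 0, -0.5, 0], [-1, 0, -0.2, -0.5, 0], [-1, 0, -0.2, -0.5, 0], [-1, 0, -0.2, -0.5, 0], [-1, 0, 0, 0, 0]]])

```text
time_s: 15.65
tcp_pos: [0.5033, -0.1042, 0.2087]
eef_rot: [180.0, -0.1, 5.9]
contact_force: [0.7, -0.9, 2.9]
gripper_width: 0.0002
gripper_force: 1.5
```

>>> jog_arm(deltas=[[[-1, 0.1, -0.2, -0.5, 0], [-1, 0, -0.2, -0.4, 0], [-1, 0, 0, 0, 0]]])

```text
time_s: 16.02
tcp_pos: [0.5035, -0.1076, 0.1987]
eef_rot: [-180.0, 0.0, 5.8]
contact_force: [-0.4, -0.2, -0.5]
gripper_width: 0.0004
gripper_force: 0.0
```

>>> jog_arm(deltas=[[[-1, 0, -0.1, -0.4, 0], [-1, 0, -0.1, -0.4, 0]]])

```text
time_s: 16.27
tcp_pos: [0.5038, -0.1098, 0.1912]
eef_rot: [180.0, -0.0, 5.9]
contact_force: [-1.4, -0.5, 5.6]
gripper_width: 0.0004
gripper_force: 2.5
```

>>> jog_arm(deltas=[[[-1, 0, -0.1, -0.4, 0], [-1, 0, 0, -0.4, 0]]])

```text
time_s: 16.52
tcp_pos: [0.504, -0.1116, 0.1836]
eef_rot: [179.9, -0.0, 5.9]
contact_force: [-0.1, -5.4, 6.4]
gripper_width: 0.0001
gripper_force: 3.6
```

>>> jog_arm(deltas=[[[-1, 0, 0, -0.3, 0], [-1, 0, 0, -0.3, 0]]])

```text
time_s: 16.77
tcp_pos: [0.5041, -0.1117, 0.1778]
eef_rot: [179.9, -0.0, 5.9]
contact_force: [-0.4, -5.3, 7.1]
gripper_width: 0.0005
gripper_force: 3.5
```

>>> jog_arm(deltas=[[[-1, 0, 0, 4, 0], [-1, -4, -3, 2, 0], [-1, -4.5, -4, 0, 0], [-1, 0, -3, 0, 0], [-1, 0, 0, 0, 0]]])

```text
time_s: 17.4
tcp_pos: [0.4181, -0.2119, 0.2369]
eef_rot: [-180.0, -0.0, 5.7]
contact_force: [-0.5, -0.1, 0.2]
gripper_width: 0.0001
gripper_force: 0.0
```

```bash
cat > m.py <<'E'
from h import *
import sys,pickle
tag,ztip=sys.argv[1],float(sys.argv[2])
i=r.camera_info("wrist"); im=np.mean([r.capture("wrist") for _ in range(2)],0).astype(np.uint8); cv2.imwrite(f"pics/{tag}.png",im); pickle.dump(i,open(tag+".p","wb"))
s=r.get_state(); print(s["tcp_pos"],s["time_s"])
H=np.array([.4803,.0998,.112]); e=np.array([.101,-.995,0]); th=np.arcsin((ztip-.028-.112)/.215)
l=np.cos(th)*e+np.sin(th)*np.array([0,0,1]); n=-np.sin(th)*e+np.cos(th)*np.array([0,0,1]); B=H+.125*l+.02*n
print("th",th,"bush top",B)
g=cv2.GaussianBlur(cv2.cvtColor(im,cv2.COLOR_BGR2GRAY),(0,0),.6)
k=np.arange(-14,50,2); P=np.array([proj("wrist",B+n*q/1000,i) for q in k])
d=P[-1]-P[0]; d/=np.linalg.norm(d); w=np.array([-d[1],d[0]])
print(P[0].round(1),P[-1].round(1))
for q,p in zip(k,P): print(q,[int(v) for v in cv2.remap(g,(p[0]+w[0]*np.arange(-18,19,2)).astype(np.float32)[None],(p[1]+w[1]*np.arange(-18,19,2)).astype(np.float32)[None],1)[0]])
E
python3 m.py v1 .1778
```

```text
[ 0.41847429 -0.21073477  0.23671645] 17.5
th 0.17673253993932234 bush top [ 0.4923732  -0.01913896  0.15366521]
[ 43.5 121.2] [-62.7 118.4]
-14 [63, 70, 74, 69, 78, 88, 94, 93, 91, 92, 94, 97, 100, 101, 101, 102, 101, 105, 162]
-12 [65, 92, 125, 140, 158, 175, 190, 182, 166, 148, 135, 122, 106, 98, 101, 103, 101, 99, 108]
-10 [113, 185, 207, 209, 206, 203, 206, 211, 208, 203, 200, 200, 189, 151, 114, 98, 95, 100, 98]
-8 [173, 198, 207, 208, 208, 204, 199, 202, 208, 206, 203, 201, 204, 204, 192, 154, 117, 100, 97]
-6 [178, 199, 196, 186, 193, 193, 176, 172, 177, 185, 192, 201, 201, 203, 205, 203, 195, 134, 98]
-4 [175, 188, 185, 138, 111, 106, 107, 121, 130, 141, 155, 172, 183, 188, 201, 204, 203, 196, 135]
-2 [174, 162, 111, 99, 86, 74, 77, 88, 100, 105, 100, 113, 156, 171, 181, 190, 203, 203, 193]
0 [140, 128, 108, 95, 76, 70, 72, 76, 79, 82, 88, 103, 118, 149, 169, 176, 199, 202, 201]
2 [130, 112, 105, 71, 73, 79, 82, 86, 89, 93, 90, 88, 86, 96, 115, 174, 197, 201, 202]
4 [155, 143, 82, 75, 91, 111, 118, 119, 113, 113, 109, 106, 101, 92, 109, 181, 198, 198, 199]
6 [140, 112, 92, 1
[... 810 characters left out ...]
0, 0, 0, 0, 0, 0, 0, 0, 0, 0]
28 [0, 0, 0, 0, 0, 0, 0, 0, 0, 0, 0, 0, 0, 0, 0, 0, 0, 0, 0]
30 [0, 0, 0, 0, 0, 0, 0, 0, 0, 0, 0, 0, 0, 0, 0, 0, 0, 0, 0]
32 [0, 0, 0, 0, 0, 0, 0, 0, 0, 0, 0, 0, 0, 0, 0, 0, 0, 0, 0]
34 [0, 0, 0, 0, 0, 0, 0, 0, 0, 0, 0, 0, 0, 0, 0, 0, 0, 0, 0]
36 [0, 0, 0, 0, 0, 0, 0, 0, 0, 0, 0, 0, 0, 0, 0, 0, 0, 0, 0]
38 [0, 0, 0, 0, 0, 0, 0, 0, 0, 0, 0, 0, 0, 0, 0, 0, 0, 0, 0]
40 [0, 0, 0, 0, 0, 0, 0, 0, 0, 0, 0, 0, 0, 0, 0, 0, 0, 0, 0]
42 [0, 0, 0, 0, 0, 0, 0, 0, 0, 0, 0, 0, 0, 0, 0, 0, 0, 0, 0]
44 [0, 0, 0, 0, 0, 0, 0, 0, 0, 0, 0, 0, 0, 0, 0, 0, 0, 0, 0]
46 [0, 0, 0, 0, 0, 0, 0, 0, 0, 0, 0, 0, 0, 0, 0, 0, 0, 0, 0]
48 [0, 0, 0, 0, 0, 0, 0, 0, 0, 0, 0, 0, 0, 0, 0, 0, 0, 0, 0]
```

>>> jog_arm(deltas=[[[-1, 0, 3, 1, 0], [-1, 0, 3, 1, 0], [-1, 0, 0, 0, 0]]])

```text
time_s: 17.88
tcp_pos: [0.4194, -0.1488, 0.2578]
eef_rot: [-180.0, -0.1, 6.0]
contact_force: [-0.1, -0.1, -0.4]
gripper_width: 0.0005
gripper_force: 0.0
```

```bash
sed -i 's/^k=np.*; P=/k=np.arange(-16,46,1.5); P=/; s/k=np.arange(-14,50,2)/k=np.arange(-16,46,1.5)/; s/np.arange(-18,19,2)/np.arange(-24,25,4)/g' m.py; python3 m.py v2 .1778
```

```text
[ 0.41885581 -0.14994097  0.25697367] 17.975
th 0.17673253993932234 bush top [ 0.4923732  -0.01913896  0.15366521]
[153.3 130.7] [ 85.7 128.9]
-16.0 [193, 135, 89, 176, 199, 207, 200, 197, 139, 97, 117, 178, 202]
-14.5 [195, 111, 123, 201, 202, 206, 202, 201, 181, 106, 103, 190, 201]
-13.0 [196, 94, 161, 205, 202, 204, 203, 199, 201, 141, 100, 197, 199]
-11.5 [194, 99, 188, 205, 201, 197, 201, 198, 202, 183, 99, 200, 197]
-10.0 [193, 119, 198, 203, 203, 185, 190, 198, 202, 200, 108, 200, 196]
-8.5 [197, 143, 201, 196, 194, 169, 177, 196, 200, 202, 131, 198, 198]
-7.0 [200, 155, 202, 182, 171, 146, 157, 184, 192, 202, 163, 195, 201]
-5.5 [197, 163, 201, 168, 121, 113, 128, 161, 181, 201, 188, 192, 202]
-4.0 [171, 173, 196, 155, 87, 87, 103, 132, 175, 197, 199, 190, 199]
-2.5 [144, 182, 193, 128, 78, 81, 91, 105, 171, 192, 200, 192, 196]
-1.0 [139, 188, 193, 95, 81, 93, 98, 96, 159, 188, 201, 191, 198]
0.5 [139, 187, 191, 79, 102, 128, 133, 106, 130, 186, 202, 187, 199]
2.0 [138, 174, 169, 79, 145, 172, 183, 136, 105, 185, 200, 171, 186]
3.5 [138, 160, 145, 100, 183, 199, 205, 181, 112
[... 1305 characters left out ...]
, 135, 138, 138, 139, 143, 133, 134, 139, 139, 132, 132, 118]
33.5 [137, 135, 139, 137, 139, 142, 133, 135, 139, 137, 131, 132, 118]
35.0 [136, 136, 140, 138, 139, 141, 134, 135, 137, 138, 131, 131, 118]
36.5 [135, 136, 139, 138, 140, 142, 134, 134, 138, 137, 132, 131, 118]
38.0 [136, 136, 139, 138, 139, 140, 133, 133, 138, 137, 131, 131, 119]
39.5 [136, 135, 140, 137, 138, 141, 134, 133, 139, 137, 130, 131, 117]
41.0 [136, 135, 139, 138, 139, 141, 132, 132, 139, 137, 131, 131, 117]
42.5 [137, 135, 139, 138, 139, 140, 134, 133, 138, 143, 131, 130, 118]
44.0 [137, 135, 140, 138, 138, 139, 134, 133, 137, 142, 130, 131, 124]
45.5 [136, 134, 139, 138, 138, 140, 133, 133, 137, 143, 130, 131, 125]
```

```bash
cat > m2.py <<'E'
from h import *
import sys,pickle
tag,ztip=sys.argv[1],float(sys.argv[2]); old=len(sys.argv)>3
if old: i=pickle.load(open(tag+".p","rb")); im=cv2.imread(f"pics/{tag}.png")
else:
    i=r.camera_info("wrist"); im=np.mean([r.capture("wrist") for _ in range(3)],0).astype(np.uint8); cv2.imwrite(f"pics/{tag}.png",im); pickle.dump(i,open(tag+".p","wb"))
    s=r.get_state(); print(s["tcp_pos"],s["time_s"])
H=np.array([.4803,.0998,.112]); e=np.array([.101,-.995,0]); th=np.arcsin((ztip-.028-.112)/.215)
l=np.cos(th)*e+np.sin(th)*np.array([0,0,1]); n=-np.sin(th)*e+np.cos(th)*np.array([0,0,1]); B=H+.125*l+.02*n
g=cv2.cvtColor(im,cv2.COLOR_BGR2GRAY).astype(np.float32); k=np.arange(-20,50,.5); P=np.array([proj("wrist",B+n*q/1000,i) for q in k])
d=P[-1]-P[0]; d/=np.linalg.norm(d); w=np.array([-d[1],d[0]]); o=np.arange(-2,7,1)
pr=cv2.remap(g,(P[:,:1]+w[0]*o).astype(np.float32),(P[:,1:]+w[1]*o).astype(np.float32),1).mean(1)
j=[a for a in range(len(k)-1) if pr[a]>168>=pr[a+1]]; print("th %.3f"%th,"down-edges",[round(k[a]+.5*(pr[a]-168)/(pr[a]-pr[a+1]),2) for a in j]); print("prof -12..26:",[int(v) for v in pr[16:93:3]])
E
python3 m2.py v2 .1778 x
```

```text
th 0.177 down-edges [np.float64(-6.81), np.float64(21.46)]
prof -12..26: [201, 196, 188, 178, 153, 126, 105, 95, 106, 143, 184, 200, 201, 199, 200, 202, 199, 195, 195, 198, 199, 196, 177, 144, 133, 134]
```

>>> jog_arm(deltas=[[[-1, 4, 1.9, -1, 0], [-1, 4.5, 1.9, -2, 0], [-1, 0, 0, -2, 0], [-1, 0, 0, -1.8, 0], [-1, 0, 0, 0, 0]]])

```text
time_s: 18.6
tcp_pos: [0.5026, -0.1131, 0.1873]
eef_rot: [-180.0, 0.2, 5.8]
contact_force: [0.8, -0.3, 0.4]
gripper_width: 0.0005
gripper_force: 0.0
```

>>> jog_arm(deltas=[[[-1, 0, 0, -0.6, 0], [-1, 0, 0, -0.3, 0], [-1, 0, 0, -0.2, 0]]])

```text
time_s: 18.98
tcp_pos: [0.5038, -0.1128, 0.1785]
eef_rot: [-180.0, -0.0, 5.9]
contact_force: [-0.3, 0.8, 0.3]
gripper_width: 0.0003
gripper_force: 0.0
```

>>> jog_arm(deltas=[[[-1, 0, 0, -0.2, 0], [-1, 0, 0, -0.2, 0], [-1, 0, 0, -0.2, 0]]])

```text
time_s: 19.35
tcp_pos: [0.504, -0.1135, 0.1733]
eef_rot: [179.9, -0.0, 5.9]
contact_force: [-1.5, -4.0, 6.3]
gripper_width: 0.0006
gripper_force: 3.3
```

>>> jog_arm(deltas=[[[-1, 0, 0, -0.2, 0], [-1, 0, 0, -0.2, 0], [-1, 0, 0, -0.2, 0]]])

```text
time_s: 19.73
tcp_pos: [0.5042, -0.1138, 0.1675]
eef_rot: [179.9, -0.1, 5.9]
contact_force: [-1.5, -4.5, 6.5]
gripper_width: 0.0005
gripper_force: 3.3
```

>>> jog_arm(deltas=[[[-1, 0, 0, 4, 0], [-1, -4, -1.8, 3, 0], [-1, -4.5, -1.8, 1.95, 0], [-1, 0, 0, 0, 0], [-1, 0, 0, 0, 0]]])

```text
time_s: 20.35
tcp_pos: [0.4189, -0.1487, 0.2561]
eef_rot: [-180.0, -0.1, 5.8]
contact_force: [0.9, 0.6, 0.4]
gripper_width: 0.0004
gripper_force: 0.0
```

```bash
python3 m2.py v3 .1675
```

```text
[ 0.41911125 -0.14850693  0.25515098] 20.5
th 0.128 down-edges [np.float64(-8.64), np.float64(23.05)]
prof -12..26: [193, 189, 173, 140, 121, 109, 97, 98, 131, 175, 194, 198, 200, 201, 204, 204, 202, 198, 197, 199, 200, 202, 198, 181, 142, 135]
```

>>> jog_arm(deltas=[[[-1, 4, 1.8, -1, 0], [-1, 4.5, 1.7, -3, 0], [-1, 0, 0, -3.5, 0], [-1, 0, 0, -1.2, 0], [-1, 0, 0, -0.3, 0], [-1, 0, 0, -0.2, 0]]])

```text
time_s: 21.25
tcp_pos: [0.5042, -0.1139, 0.1648]
eef_rot: [180.0, -0.1, 5.9]
contact_force: [-1.6, 1.3, 7.1]
gripper_width: 0.0005
gripper_force: 3.0
```

>>> jog_arm(deltas=[[[-1, 0, 0, -0.2, 0], [-1, 0, 0, -0.2, 0], [-1, 0, 0, -0.1, 0]]])

```text
time_s: 21.62
tcp_pos: [0.5043, -0.1144, 0.1608]
eef_rot: [179.9, -0.2, 5.9]
contact_force: [-1.8, -2.7, 7.1]
gripper_width: 0.0005
gripper_force: 3.5
```

>>> jog_arm(deltas=[[[-1, 0, 0, 4, 0], [-1, -4, -1.8, 3, 0], [-1, -4.5, -1.7, 2.5, 0], [-1, 0, 0, 0, 0], [-1, 0, 0, 0, 0]]])

```text
time_s: 22.25
tcp_pos: [0.419, -0.1488, 0.2548]
eef_rot: [-180.0, -0.2, 5.8]
contact_force: [0.3, -0.3, 0.6]
gripper_width: 0.0006
gripper_force: 0.0
```

```bash
python3 m2.py v4 .1608
```

```text
[ 0.41904611 -0.14856792  0.25334774] 22.4
th 0.097 down-edges [np.float64(-12.02), np.float64(27.94)]
prof -12..26: [167, 117, 69, 46, 60, 80, 85, 82, 83, 89, 117, 161, 194, 205, 203, 202, 203, 205, 205, 202, 199, 198, 201, 202, 203, 199]
```

>>> jog_arm(deltas=[[[-1, 4, 1.7, -1.5, 0], [-1, 4.5, 1.6, -3, 0], [-1, 0, 0, -3.5, 0], [-1, 0, 0, -1.3, 0], [-1, 0, 0, -0.2, 0], [-1, 0, 0, -0.2, 0]]])

```text
time_s: 23.15
tcp_pos: [0.5043, -0.1159, 0.1578]
eef_rot: [180.0, -0.1, 5.9]
contact_force: [-0.2, -1.1, 0.7]
gripper_width: 0.0003
gripper_force: 0.0
```

>>> jog_arm(deltas=[[[-1, 0, 0, -0.1, 0]]])

```text
time_s: 23.28
tcp_pos: [0.5042, -0.1159, 0.1569]
eef_rot: [180.0, -0.1, 5.9]
contact_force: [-1.4, 1.2, 7.3]
gripper_width: 0.0005
gripper_force: 3.6
```

>>> jog_arm(deltas=[[[-1, 0, 0, -0.2, 0], [-1, 0, 0, -0.2, 0], [-1, 0, 0, 0, 0]]])

```text
time_s: 23.65
tcp_pos: [0.5042, -0.1162, 0.1534]
eef_rot: [180.0, -0.1, 5.9]
contact_force: [-2.3, -1.7, 5.6]
gripper_width: 0.0
gripper_force: 2.6
```

>>> jog_arm(deltas=[[[-1, 0, 0, 4, 0], [-1, -4, -1.7, 3, 0], [-1, -4.5, -1.6, 2.9, 0], [-1, 0, 0, 0, 0], [-1, 0, 0, 0, 0]]])

```text
time_s: 24.28
tcp_pos: [0.4188, -0.1488, 0.2515]
eef_rot: [-180.0, -0.1, 5.8]
contact_force: [0.3, 0.1, -0.5]
gripper_width: 0.0008
gripper_force: 0.0
```

```bash
python3 m2.py v2 .1778 x;python3 m2.py v3 .1665 x; python3 m2.py v4 .1575 x; python3 m2.py v5 .1525
```

```text
th 0.177 down-edges [np.float64(-6.81), np.float64(21.46)]
prof -12..26: [201, 196, 188, 178, 153, 126, 105, 95, 106, 143, 184, 200, 201, 199, 200, 202, 199, 195, 195, 198, 199, 196, 177, 144, 133, 134]
th 0.124 down-edges [np.float64(-7.96), np.float64(23.91)]
prof -12..26: [195, 191, 183, 159, 127, 114, 102, 93, 112, 156, 188, 198, 199, 200, 202, 204, 204, 200, 197, 198, 200, 201, 201, 193, 165, 136]
th 0.081 down-edges [np.float64(-9.84), np.float64(31.01)]
prof -12..26: [205, 185, 145, 94, 55, 52, 70, 83, 83, 81, 85, 96, 131, 171, 199, 206, 203, 202, 203, 205, 205, 201, 199, 199, 201, 202]
[ 0.41895557 -0.14856561  0.25012726] 24.425
th 0.058 down-edges [np.float64(-10.17), np.float64(33.97)]
prof -12..26: [182, 172, 138, 104, 73, 52, 46, 51, 62, 71, 75, 79, 96, 138, 182, 204, 208, 206, 203, 205, 206, 207, 204, 201, 199, 200]
```

```bash
python3 - <<'E'
from h import *
T=[]
for t in("v2","v3","v4","v5"):
    im=cv2.imread(f"pics/{t}.png")[92:167,75:175]; im=cv2.resize(im,(400,300),interpolation=cv2.INTER_CUBIC); T.append(im)
cv2.imwrite("pics/c6.png",np.vstack([np.hstack(T[:2]),np.hstack(T[2:])]))
E
```

```text
(no output)
```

View pics/c6.png

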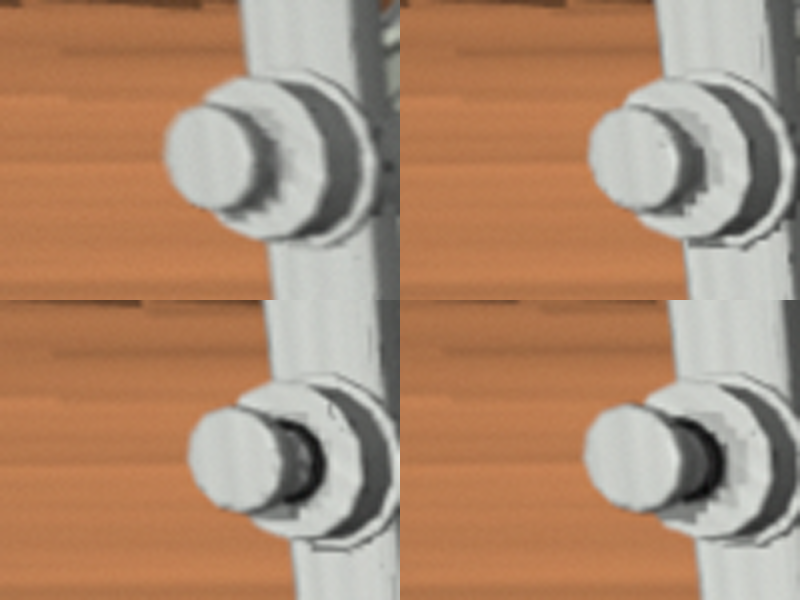

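v2 and v3 (top) show no ring, with the cap equally far from the bush, so that is the sinking plateau at about 8 mm. v4 (bottom left) shows the first ring just at the bush, dark band at crop x≈316. v5 has it about 6 mm clear, band at x≈711, so the travel is about 13.7 mm. I'll press most of the remainder next.

>>> jog_arm(deltas=[[[-1, 4, 1.6, -1.5, 0], [-1, 4.5, 1.5, -3.5, 0], [-1, 0, 0, -3.5, 0], [-1, 0, 0, -1.1, 0], [-1, 0, 0, -0.2, 0], [-1, 0, 0, 0, 0]]])

```text
time_s: 25.18
tcp_pos: [0.5043, -0.1179, 0.1539]
eef_rot: [180.0, -0.1, 5.9]
contact_force: [-0.5, -0.2, 0.9]
gripper_width: 0.0005
gripper_force: 0.0
```

```bash
cat > m3.py <<'E'
from h import *
import sys
for t in sys.argv[1:]:
    try: im=cv2.imread(f"pics/{t}.png"); im.shape
    except AttributeError:
        print(r.get_state()["tcp_pos"]); im=np.mean([r.capture("wrist") for _ in range(3)],0).astype(np.uint8); cv2.imwrite(f"pics/{t}.png",im)
    hsv=cv2.cvtColor(im,cv2.COLOR_BGR2HSV); g=im[...,2].astype(float)
    m=((hsv[...,1]>90)).astype(np.uint8)   # wood
    rows=range(129,135)
    L=[next(x for x in range(75,200) if m[y,x]==0) for y in rows]
    print(t,"cap left",np.mean(L)); p=cv2.cvtColor(im,cv2.COLOR_BGR2GRAY)[129:134].mean(0); x0=int(np.mean(L))
    print([int(v) for v in p[x0:x0+62]])
E
python3 m3.py v2 v3 v4 v5
```

```text
v2 cap left 116.16666666666667
[166, 183, 194, 197, 199, 199, 198, 197, 195, 195, 196, 198, 201, 202, 201, 200, 199, 199, 202, 205, 205, 179, 138, 103, 89, 87, 93, 105, 126, 149, 169, 177, 190, 201, 204, 203, 202, 202, 201, 171, 130, 95, 89, 89, 90, 91, 91, 92, 113, 152, 193, 195, 157, 113, 88, 82, 81, 88, 92, 92, 92, 92]
v3 cap left 122.16666666666667
[169, 191, 196, 200, 202, 201, 200, 199, 198, 196, 197, 200, 203, 205, 205, 202, 200, 200, 203, 205, 212, 210, 159, 107, 88, 82, 78, 81, 90, 148, 179, 181, 185, 196, 206, 205, 203, 204, 204, 176, 94, 74, 84, 86, 86, 85, 84, 109, 182, 212, 199, 142, 83, 60, 60, 82, 86, 86, 87, 87, 87, 58]
v4 cap left 122.16666666666667
[172, 193, 197, 200, 203, 203, 202, 201, 200, 198, 198, 201, 203, 205, 205, 203, 202, 201, 203, 204, 203, 197, 176, 124, 91, 81, 76, 87, 101, 103, 72, 34, 29, 52, 126, 188, 209, 208, 206, 204, 204, 206, 182, 111, 76, 79, 81, 80, 80, 86, 137, 195, 211, 167, 106, 77, 75, 78, 81, 83, 84, 83]
v5 cap left 121.16666666666667
[174, 193, 198, 200, 204, 204, 203, 203, 201, 199, 199, 201, 203, 205, 207, 206, 205, 203, 204, 206, 208, 214, 218, 182, 119, 85, 76, 73, 78, 80, 64, 41, 32, 21, 46, 101, 162, 182, 182, 182, 189, 204, 208, 207, 208, 198, 144, 72, 68, 77, 77, 76, 81, 132, 202, 213, 154, 87, 75, 78, 79, 79]
```

>>> jog_arm(deltas=[[[-1, 0, 0, -0.3, 0], [-1, 0, 0, -0.2, 0], [-1, 0, 0, -0.2, 0], [-1, 0, 0, -0.1, 0], [-1, 0, 0, -0.1, 0], [-1, 0, 0, 0, 0]]])

```text
time_s: 25.92
tcp_pos: [0.5046, -0.1182, 0.1455]
eef_rot: [179.9, -0.2, 5.9]
contact_force: [-0.9, -0.6, 7.1]
gripper_width: 0.0009
gripper_force: 3.8
```

>>> jog_arm(deltas=[[[-1, 0, 0, 4, 0], [-1, -4, -1.6, 3, 0], [-1, -4.5, -1.5, 3.4, 0], [-1, 0, 0, 0, 0], [-1, 0, 0, 0, 0]]])

```text
time_s: 26.55
tcp_pos: [0.4188, -0.1488, 0.2483]
eef_rot: [-180.0, -0.1, 5.8]
contact_force: [-0.7, -0.0, -0.3]
gripper_width: 0.0002
gripper_force: 0.0
```

```bash
python3 m3.py v6
```

```text
[ 0.41880499 -0.14877482  0.24830927]
v6 cap left 120.33333333333333
[163, 190, 199, 200, 204, 206, 205, 203, 203, 202, 200, 199, 202, 205, 208, 209, 208, 207, 207, 207, 208, 211, 214, 220, 190, 125, 84, 72, 72, 78, 73, 42, 29, 26, 35, 73, 71, 36, 26, 49, 118, 175, 183, 184, 184, 187, 199, 210, 211, 168, 96, 72, 73, 72, 72, 92, 170, 216, 205, 120, 64, 57][ WARN:0@0.430] global loadsave.cpp:275 findDecoder imread_('pics/v6.png'): can't open/read file: check file path/integrity
```

>>> jog_arm(deltas=[[[-1, 4, 1.6, -2, 0], [-1, 4.5, 1.5, -3.5, 0], [-1, 0, 0, -3.5, 0], [-1, 0, 0, -1.2, 0], [-1, 0, 0, 0, 0]]])

```text
time_s: 27.32
tcp_pos: [0.5034, -0.1178, 0.145]
eef_rot: [180.0, 0.1, 5.9]
contact_force: [0.3, 0.1, 0.8]
gripper_width: 0.0005
gripper_force: 0.0
```

>>> jog_arm(deltas=[[[-1, 0, 0, -0.2, 0], [-1, 0, 0, -0.2, 0], [-1, 0, 0, -0.2, 0], [-1, 0, 0, -0.1, 0], [-1, 0, 0, 0, 0]]])

```text
time_s: 27.95
tcp_pos: [0.5042, -0.118, 0.1402]
eef_rot: [180.0, -0.1, 5.9]
contact_force: [-2.3, 0.2, 7.0]
gripper_width: 0.0004
gripper_force: 3.8
```

>>> jog_arm(deltas=[[[-1, 0, 0, 4, 0], [-1, -4, -1.6, 3.5, 0], [-1, -4.5, -1.5, 3.4, 0], [-1, 0, 0, 0, 0], [-1, 0, 0, 0, 0]]])

```text
time_s: 28.58
tcp_pos: [0.4188, -0.1488, 0.2482]
eef_rot: [-180.0, -0.1, 5.8]
contact_force: [-0.1, 0.2, -0.9]
gripper_width: 0.0005
gripper_force: 0.0
```

```bash
python3 m3.py v7 2>/dev/null
```

```text
[ 0.41876118 -0.1487735   0.24822907]
v7 cap left 121.83333333333333
[147, 177, 197, 200, 203, 206, 207, 205, 205, 204, 202, 202, 201, 203, 208, 209, 211, 210, 208, 208, 209, 211, 214, 216, 216, 178, 112, 78, 70, 73, 75, 56, 39, 30, 25, 53, 60, 35, 31, 39, 79, 111, 150, 183, 184, 182, 182, 194, 209, 213, 208, 144, 80, 70, 70, 69, 81, 157, 218, 213, 131, 70]
```

```bash
python3 - <<'E'
from h import *
i0=r.camera_info("wrist"); z0=r.get_state()["tcp_pos"][2]
import pickle
H=np.array([.4803,.0998,.112]); e=np.array([.101,-.995,0])
for t,zt,b1,b2,E in(("v4",.158,32,None,42.6),("v5",.153,32.7,None,46.05),("v6",.1455,32.7,38,49.4),("v7",.1405,33.5,38.2,51.05)):
    try: i=pickle.load(open(t+".p","rb"))
    except: i=i0
    th=np.arcsin((zt-.14)/.215); l=np.cos(th)*e+np.sin(th)*np.array([0,0,1]); n=-np.sin(th)*e+np.cos(th)*np.array([0,0,1]); B=H+.125*l+.02*n
    x=lambda h,rad: proj("wrist",B+n*h/1000+l*rad/1000,i)[0]
    xe=x(0,13.5); sc=(x(0,5.5)-x(20,5.5))/20
    print(t,"px/mm %.3f"%sc,"line-edge %.2f"%(xe-x(0,5.5)), [("ring%d"%(q+1), 8*(q+1)+round(((E-b)-(xe-x(0,5.5)))/sc,2)) for q,b in enumerate((b1,b2)) if b], "capleft raw h(top,r=8.5):", round((E-(xe-x(0,-8.5)))/sc,2))
E
```

```text
v4 px/mm 0.811 line-edge 10.85 [('ring1', np.float64(7.7))] capleft raw h(top,r=8.5): 16.07
v5 px/mm 0.775 line-edge 11.00 [('ring1', np.float64(11.04))] capleft raw h(top,r=8.5): 20.69
v6 px/mm 0.718 line-edge 11.21 [('ring1', np.float64(15.65)), ('ring2', np.float64(16.27))] capleft raw h(top,r=8.5): 26.09
v7 px/mm 0.664 line-edge 11.20 [('ring1', np.float64(17.57)), ('ring2', np.float64(18.490000000000002))] capleft raw h(top,r=8.5): 30.71
```

Ring geometry puts the travel at about 18.5 mm. A last small press of about 2 mm at the grip, then a check from a more oblique pose.

>>> jog_arm(deltas=[[[-1, 4, 1.6, -2, 0], [-1, 4.5, 1.5, -3.5, 0], [-1, 0, 0, -3.5, 0], [-1, 0, 0, -1.5, 0], [-1, 0, 0, 0, 0]]])

```text
time_s: 29.35
tcp_pos: [0.5033, -0.1179, 0.1418]
eef_rot: [180.0, 0.2, 5.9]
contact_force: [0.9, 0.4, 0.3]
gripper_width: 0.0005
gripper_force: 0.0
```

>>> jog_arm(deltas=[[[-1, 0, 0, -0.2, 0], [-1, 0, 0, -0.1, 0], [-1, 0, 0, 0, 0]]])

```text
time_s: 29.72
tcp_pos: [0.5039, -0.1178, 0.1405]
eef_rot: [-180.0, -0.1, 5.8]
contact_force: [-0.4, -0.2, 0.5]
gripper_width: 0.0007
gripper_force: 0.0
```

>>> jog_arm(deltas=[[[-1, 0, 0, -0.1, 0], [-1, 0, 0, -0.1, 0], [-1, 0, 0, -0.1, 0], [-1, 0, 0, 0, 0]]])

```text
time_s: 30.22
tcp_pos: [0.5039, -0.1178, 0.1377]
eef_rot: [180.0, -0.0, 5.9]
contact_force: [-3.1, 1.5, 7.6]
gripper_width: 0.0004
gripper_force: 4.0
```

>>> jog_arm(deltas=[[[-1, 0, 0, 4, 0], [-1, -4, -3, 3.5, 0], [-1, -4.5, -3.7, 4.5, 0], [-1, 0, 0, 0, 0], [-1, 0, 0, 0, 0]]])

```text
time_s: 30.85
tcp_pos: [0.4254, -0.1792, 0.2499]
eef_rot: [-180.0, -0.0, 5.8]
contact_force: [-0.6, -0.0, -1.0]
gripper_width: 0.0002
gripper_force: 0.0
```

```bash
cat > m4.py <<'E'
from h import *
import sys
t,zt=sys.argv[1],float(sys.argv[2]); i=r.camera_info("wrist"); im=np.mean([r.capture("wrist") for _ in range(3)],0).astype(np.uint8); cv2.imwrite(f"pics/{t}.png",im)
H=np.array([.4803,.0998,.112]); e=np.array([.101,-.995,0]); th=np.arcsin((zt-.14)/.215); l=np.cos(th)*e+np.sin(th)*np.array([0,0,1]); n=-np.sin(th)*e+np.cos(th)*np.array([0,0,1]); B=H+.125*l+.02*n
x=lambda h,rad: proj("wrist",B+n*h/1000+l*rad/1000,i)
print(r.get_state()["tcp_pos"],"line",x(0,5.5),"edge",x(0,13.5),"px/mm",(x(0,5.5)-x(20,5.5))/20)
y=int(round(x(10,0)[1])); g=cv2.cvtColor(im,cv2.COLOR_BGR2GRAY); x0=int(x(30,0)[0])-8; x0=max(x0,0)
for yy in(y-3,y,y+3): print(yy,x0,[int(v) for v in g[yy-1:yy+2].mean(0)[x0:int(x(0,13.5)[0])+8]])
E
python3 m4.py v8 .1375
```

```text
[ 0.42557249 -0.17873196  0.24890335] line [122.73558539 136.066372  ] edge [133.56159844 135.87505803] px/mm [0.77378416 0.00475042]
133 82 [205, 206, 204, 203, 203, 201, 200, 201, 204, 207, 210, 209, 208, 206, 204, 207, 210, 215, 209, 160, 100, 80, 73, 74, 84, 84, 73, 44, 33, 28, 28, 58, 83, 61, 39, 31, 40, 81, 130, 163, 178, 180, 180, 177, 178, 176, 179, 207, 212, 215, 162, 82, 71, 74, 73, 73, 83, 125, 174]
136 82 [204, 206, 205, 204, 204, 202, 200, 200, 202, 206, 208, 209, 207, 207, 206, 205, 208, 210, 216, 217, 176, 110, 79, 70, 69, 75, 78, 90, 65, 40, 30, 21, 47, 72, 62, 41, 31, 25, 48, 80, 118, 162, 183, 185, 182, 181, 180, 185, 187, 193, 193, 102, 68, 69, 71, 70, 70, 95, 161]
139 82 [202, 205, 206, 205, 202, 202, 202, 200, 200, 203, 206, 208, 208, 207, 205, 205, 206, 208, 210, 215, 189, 124, 80, 68, 64, 71, 76, 79, 64, 27, 20, 16, 39, 67, 66, 45, 34, 20, 31, 68, 86, 122, 172, 182, 183, 184, 185, 184, 186, 187, 191, 146, 75, 67, 68, 69, 66, 74, 141]
```

Both rings read clear: dark bands at x≈112 and 119, bush line at ≈122, no third band. That puts travel at about 20 mm. I'll wait a second to check it holds.

>>> jog_arm(deltas=[[[-1, 0, 0, 0, 0], [-1, 0, 0, 0, 0], [-1, 0, 0, 0, 0], [-1, 0, 0, 0, 0], [-1, 0, 0, 0, 0], [-1, 0, 0, 0, 0], [-1, 0, 0, 0, 0], [-1, 0, 0, 0, 0]]])

```text
time_s: 32.0
tcp_pos: [0.4255, -0.1792, 0.25]
eef_rot: [-180.0, -0.0, 5.9]
contact_force: [0.3, -0.1, -0.1]
gripper_width: 0.0002
gripper_force: 0.0
```

```bash
python3 m4.py v9 .1375 | sed -n 1p\;3p; python3 -c "
from h import *
print(r.close_job())"
```

```text
[ 0.42548241 -0.17917212  0.24995366] line [122.68385207 135.91218745] edge [133.51564976 135.72911498] px/mm [0.77367507 0.0042321 ]
136 82 [204, 206, 205, 205, 203, 201, 201, 200, 202, 206, 208, 209, 207, 205, 205, 206, 206, 209, 215, 221, 192, 122, 80, 70, 68, 72, 79, 90, 71, 40, 30, 22, 47, 72, 65, 43, 32, 22, 46, 80, 117, 155, 181, 184, 182, 181, 180, 188, 187, 194, 200, 110, 69, 69, 71, 69, 70, 90, 159]
the job is handed in; nothing more can be done
None
```

I handed the job in at about 32 s: the mould is inside the ring and the lever holds the stem at about 20 mm by my image measurements, two rings clear and the third hidden; it was unchanged after a second with the arm clear, and I never moved near the jars.

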